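Set the tin feeder's guide and hold its spring pusher at the load mark

ROBOT

A 6-joint arm with a two-finger parallel gripper is mounted at the origin on a cart in front of the work surface, level with it; the furniture and walls round the work are solid. World frame = base frame: x ahead of the robot, y to its left, z up, the work surface at z = 0. Lengths are in m, angles in degrees, forces in N, time in s.
With the tool pointing down it reaches from about 0.375 to 0.9 m from the base axis. Payload 3.1 kg.
Tool frame: the origin (TCP) lies at the very end of the fingers, on their centre line; the grasp point (between the pads) lies 19 mm behind it; z points along the fingers, y is the line along which they close (so a half turn about z gives the same grasp; the last joint's range is limited). The gripper opens to 85 mm and grips with 20 to 120 N. Pads are 22 mm wide; open, the fingers measure 114 mm over their backs; the gripper's body (76 mm by 85 mm) begins 54 mm behind the grasp point. The pads swing forward as they close: fully open they stand 13 mm farther back than shut.
Start: joints at [56.179, 30.224, 82.088, -0, 67.689, -10.227], TCP at [0.25, 0.573, 0.231] pointing down, gripper open.
Joint ranges: [-176.69, 176.69], [-43.24, 126.21], [12.49, 139.97], [-82, 262], [0, 151.66], [-163.58, 163.58]. Speed limits (degrees/s): [159.86, 159.86, 180, 180, 180, 180].

INTERFACE

Orientations are given as a 3x3 rotation matrix whose columns are the frame's x, y, z axes.
In Python, from plant import r, optics gives the robot as it stands.
- The arm moves only by the shell command python3 -m crank 'ROWS' [OPENING]. ROWS is JSON, a list of rows, each a list of 6 numbers: the shift along the world's x, y, z as a fraction of full scale, then the turn, a rotation vector about the world's x, y, z as a fraction of full scale. A call has 1 to 20 rows; each row shifts and turns the commanded pose from where the row before left it; what a row does not reach is not made up. Full scale, the value 1, is 2.5 cm for a shift and 45 degrees for a turn. A row lasts 1/8 s, in which the tool goes at most 62.5 mm and 10.7 degrees, less where a joint would pass 70% of its speed; a pose out of reach is approached as far as the arm can. A call with a number of a shift or a turn outside -1 to 1 is refused whole. A call with a gripper value outside its range is refused whole. OPENING is the opening, from -1 (shut) to 1 (fully open), set as the call begins (- or left out, the last holds). The fingers move at their own pace and stop on an object; the grip force is fixed at half the most. Time passes only in rows, so rows that do not move let the fingers close. It gives the time, the measured TCP pose, the force, the opening and the grip force at its end, in the units of the state.
- r.get_obs(): the state, without advancing time (a new reading comes with each control period).
- optics.capture(name): name is "scene" or "top" or "wrist"; returns a dict with "pixels" (420x560x3 uint8, red, green, blue), "camera_matrix" (3x3 intrinsics, pixels), "world_from_camera" (4x4, takes a point from camera to world coordinates); the wrist camera has in their place "mount" (4x4, takes a point from camera to tool coordinates, whose origin is the TCP and whose axes are the flange's). Camera axes: x right, y down, z forward; pixel columns grow to the right and rows downward; lengths in m; the calibration is good to about 2 mm. A picture is of the moment at which its call begins: read the wrist's pose just before it. There is no depth.
- r.hand_in(): hands the job in; it is judged then, once.
The state is a dict: "clock": time; "joint_pos": joint angles; "joint_velocities": joint speeds; "effort": joint torques, N m; "tcp_pos": TCP position; "tcp_rot": TCP orientation; "force": force on the tool from outside, world axes, zero at the start; "moment": the same for the moment, N m; "gripper_width": finger opening in m; "gripper_force": force on a finger pad.
Only numpy, scipy, OpenCV 4.12 (cv2) and the standard library are available. Lean on these libraries where they do the work, as an engineer would, in place of code of your own. Each camera call takes 0.05 s, during which the arm holds its last target. There are 200 camera calls.

TASK

Get the tin feeder ready for loading: slide its side guide in until it presses the tin firmly, but without crushing it, against the fence, and leave it there. Then pull the spring pusher back by its handle until its pointer stands at the small clip on the fence, and finish while still holding it there (do not let it spring back). Leave the tin upright in its place and do not disturb the spare tin and the spice jar.

Things in the scene. Friction and masses are not known exactly. Their poses are not given: they have to be found in the camera images.
- rack: wooden tin feeder on short feet, fixed; origin on the counter under the channel's centre line, x along the channel away from the robot. Base x -130 to +105, y -41 to +45 mm, top 18 mm up; side wing for the guide x -17 to +98, out to y +115 mm. Metal fence along the -y side, 54 mm high, inner face at y -30 mm; front stop, same height, inner face at x +90 mm.
- tin_center (a point): centre of the tin that stands in the feeder at about x +60 mm of the rack, between the guide and the fence: an upright round printed food tin, 57 mm across, 72 mm high, its foot 18 mm above the counter. It starts 1 to 10 mm off the fence; about 0.2 kg.
- guide_handle (a point): grip point of the side guide's handle, 91 mm above the counter: a black upright post 16 x 16 mm, sides along the rack's axes, top 106 mm above the counter. It stands 38 mm outward (rack +y) of the guide's face, at rack x +5 mm. With the tin tight it is 66 mm (rack y) and 38 mm (rack x) from the pusher's handle at home.
- guide_face (a point): middle of the guide's flat pressing face (50 mm long along rack x, from 21 to 67 mm above the counter), the face that looks to rack -y, towards the tin.
- guide (a joint): how far the side guide is slid in, m: 0 = fully out, grows as it slides along rack -y towards the tin, limit 0.045. It stays where it is left; it takes about 3 N to slide. With the tin tight on the fence it reads about 0.033.
- pusher_handle (a point): grip point of the spring pusher's handle, 91 mm above the counter: a black upright square post like the guide's (16 x 16 mm, top 106 mm above the counter) on the channel's centre line (rack y 0), nearer to the robot than the tin and 62 mm behind the pusher's pressing plate.
- pusher_pointer (a point): tip of the pusher's pointer, a 3 mm wide dark steel strip that reaches sideways from the pusher over the fence, 59 mm above the counter; it is level (in rack x) with the centre of the pusher's handle.
- pusher (a joint): how far the pusher is pulled back, m: 0 = home, where its plate stands 2 mm from the tin; grows as it is pulled along rack -x, limit 0.09. A spring pulls it home: about 3.5 N at home, 70 N/m more as it is pulled (about 9 N at 0.08).
- mark (a point): the load mark: middle of a small plain steel clip, 10 mm wide along rack x, that sits on the fence top, its top 63 mm above the counter, 40 to 75 mm from the pointer's home towards the robot.
- spare_tin_center (a point): centre of a second tin of the same kind, 57 mm across, 72 mm high, standing on the counter right of the feeder; leave it alone.
- spice_center (a point): centre of a green-capped spice jar, 44 mm across, 100 mm high, standing on the counter right of the feeder; leave it alone.

How it is judged:
By the outcome, as a careful person would: the job done as asked, in the order asked, and still so for the second after the job is handed in, while the arm keeps its last pose, push and grip.
It also fails if it takes over 51 s, if anything falls off the work surface, if the arm or the gripper's body presses on something with over 40 N, if the wrist force passes 120 N, or if a joint passes its speed limit or range.

## Working session

There is one attempt and no reset: what is moved stays moved. The work goes in short steps, Python scripts to look and compute and a shell command to move; the robot and the scene stay as the last step left them, time stands still between calls to the robot, and variables do not carry over. Pictures are saved under pics/ and viewed, at most 10 in all, crops included, and the job is handed in when it is done.

```bash
mkdir -p pics; ls
python3 - <<'E'
from plant import r, optics
import cv2, numpy as np
for n in ["scene","top"]:
    d=optics.capture(n); cv2.imwrite(f"pics/{n}0.png",cv2.cvtColor(d["pixels"],cv2.COLOR_RGB2BGR))
    print(n,d["camera_matrix"],d["world_from_camera"])
    np.savez(f"{n}.npz",K=d["camera_matrix"],T=d["world_from_camera"])
o=r.get_obs();print(o)
E
```

```text
pics
scene [[515.81452697   0.         273.1361516 ]
 [  0.         515.81452697 212.53303529]
 [  0.           0.           1.        ]] [[-6.87312588e-01 -3.94528847e-01  6.09875722e-01 -3.97142832e-02]
 [-7.26361523e-01  3.72640177e-01 -5.77527693e-01  4.65370828e-02]
 [ 5.87137755e-04 -8.39932311e-01 -5.42690858e-01  5.61701264e-01]
 [ 0.00000000e+00  0.00000000e+00  0.00000000e+00  1.00000000e+00]]
top [[408.52265597   0.         273.50041828]
 [  0.         408.52265597 215.26826694]
 [  0.           0.           1.        ]] [[-0.01072603 -0.96725164  0.25359261  0.26910716]
 [-0.99992768  0.01175454  0.00254089 -0.43630307]
 [-0.00543855 -0.25354702 -0.96730777  0.89807995]
 [ 0.          0.          0.          1.        ]]
{'clock': 0.1, 'joint_pos': array([ 5.61781399e+01,  3.02743885e+01,  8.21493352e+01,  5.22322359e-04,
        6.76900115e+01, -1.02289045e+01]), 'joint_velocities': array([-0.09604237,  0.00484283, -0.08417221,  0.07436283,  0.10424433,
        0.13851048]), 'effort': array([-2.32600269e-04, -4.43302917e+01, -1.78586090e+01, -2.15401719e-04,
        3.93836468e-03, -2.18534063e-05]), 'tcp_pos': array([0.24976799, 0.57221626, 0.23042183]), 'tcp_rot': array([[-9.16410355e-01,  4.00238459e-01, -1.11191241e-03],
       [ 4.00239841e-01,  9.16408951e-01, -1.64443280e-03],
       [ 3.60801241e-04, -1.95200689e-03, -9.99998030e-01]]), 'force': array([-0.11954914,  0.19284392, -0.21135897]), 'moment': array([ 0.01349728, -0.00510815, -0.01809283]), 'gripper_force': 0.0, 'gripper_width': 0.08530108436609361}
```

View pics/scene0.png

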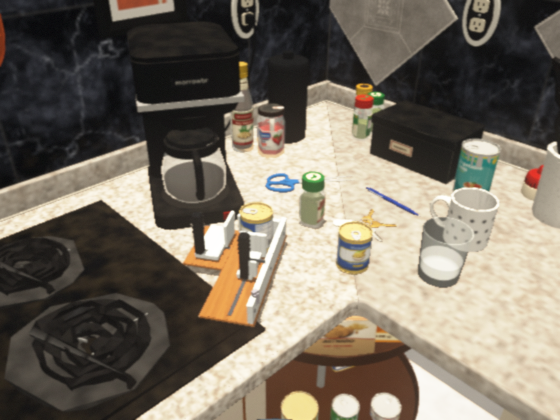

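View pics/top0.png

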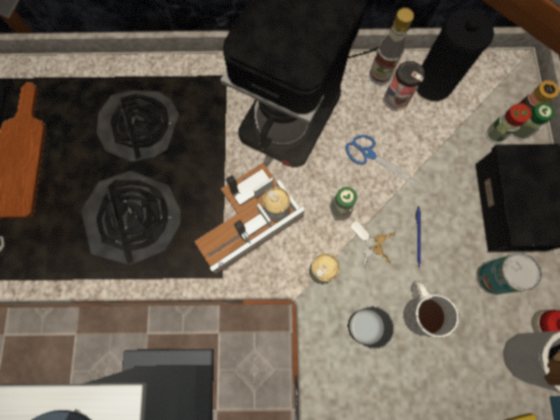

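The feeder is at about (245,260) in scene and (250,220) in top. The guide post is near scene (199,235) and the pusher post near (244,255). I'll enlarge both views.

Run:
```python
import cv2
a=cv2.imread("pics/scene0.png")[180:330,180:330]; cv2.imwrite("pics/sc1.png",cv2.resize(a,(600,600),interpolation=cv2.INTER_CUBIC))
a=cv2.imread("pics/top0.png")[155:280,185:315]; cv2.imwrite("pics/tc1.png",cv2.resize(a,(624,600),interpolation=cv2.INTER_CUBIC))
```

```text
(no output)
```

View pics/sc1.png

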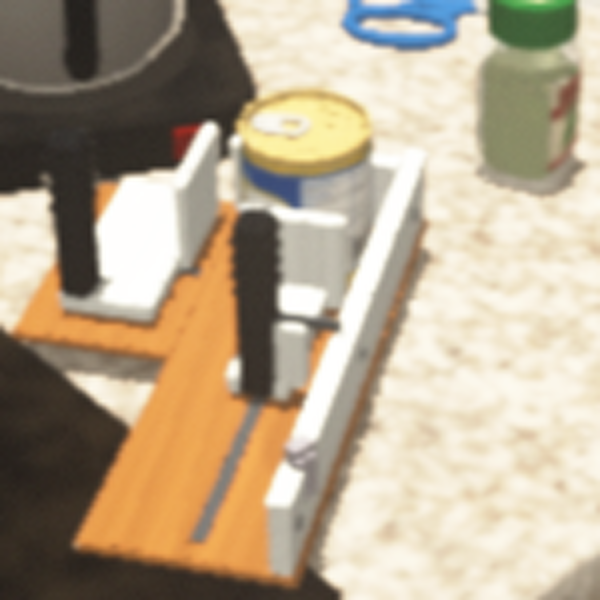

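View pics/tc1.png

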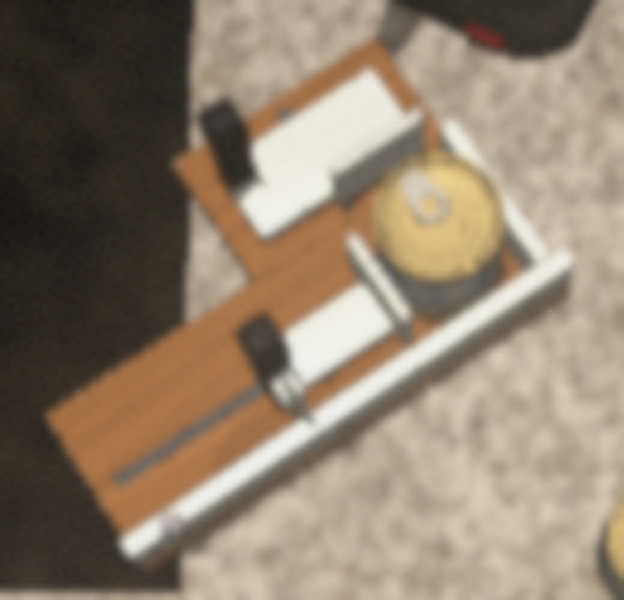

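```bash
cat > fit.py <<'E'
import numpy as np
from scipy.optimize import least_squares
C={n:np.load(n+".npz") for n in("scene","top")}
def proj(n,p):
    T=C[n]["T"];q=T[:3,:3].T@(np.asarray(p)-T[:3,3]);return (C[n]["K"]@(q/q[2]))[:2]
S=lambda u,v:("scene",180+u/4,180+v/4)
P=lambda u,v:("top",185+u/4.8,155+v/4.8)
def model(a):
    x,y,yaw,ph,gy,tx,ty,mx,my,py=a
    return {"bl":(-.13,.045,.018),"wn":(-.017,.115,.018),"wf":(.098,.115,.018),"ph":(ph,0,.106),"gh":(.005,gy,.106),
     "tin":(tx,ty,.090),"mark":(mx,my,.063),"ptr":(ph,py,.059)}
obs=[("bl",*S(75,546)),("wn",*S(15,333)),("ph",*S(258,215)),("gh",*S(73,142)),("tin",*S(305,132)),("mark",*S(301,446)),("ptr",*S(337,325)),
("bl",*P(47,413)),("wn",*P(175,162)),("wf",*P(378,42)),("ph",*P(259,330)),("gh",*P(216,110)),("tin",*P(437,213)),("mark",*P(172,520)),("ptr",*P(310,420))]
def W(a,p):
    c,s=np.cos(a[2]),np.sin(a[2]);return np.array([a[0]+c*p[0]-s*p[1],a[1]+s*p[0]+c*p[1],p[2]])
def res(a):
    m=model(a);return np.concatenate([proj(n,W(a,m[k]))-[u,v] for k,n,u,v in obs])
s=least_squares(res,[.4,-.35,-1,-.035,.075,.06,0,-.09,-.033,-.033],loss="soft_l1")
a=s.x
if __name__=="__main__":
    print(a.round(4),"yaw",np.degrees(a[2]))
    for o,e in zip(obs,res(a).reshape(-1,2)):print(o[0],o[1],e.round(2))
    for k,p in model(a).items():print(k,W(a,p).round(4))
    print("ptr-mark",a[3]-a[7])
E
python3 fit.py
```

```text
[ 0.4748 -0.3917 -1.002  -0.0309  0.0911  0.0606  0.0078 -0.1052 -0.0367
 -0.031 ] yaw -57.41089009870059
bl scene [-0.24 -0.91]
wn scene [-0.17 -0.9 ]
ph scene [0.52 0.16]
gh scene [-0.79 -1.85]
tin scene [ 0.1  -2.25]
mark scene [ 0.31 -0.79]
ptr scene [ 0.59 -0.06]
bl top [-1.28  0.37]
wn top [-0.53  0.38]
wf top [-0.21 -0.69]
ph top [0.29 0.94]
gh top [0.55 1.33]
tin top [-0.57  0.41]
mark top [-1.03  0.14]
ptr top [-0.54 -0.54]
bl [ 0.4427 -0.258   0.018 ]
wn [ 0.5625 -0.3155  0.018 ]
wf [ 0.6245 -0.4124  0.018 ]
ph [ 0.4582 -0.3657  0.106 ]
gh [ 0.5543 -0.3469  0.106 ]
tin [ 0.514  -0.4386  0.09  ]
mark [ 0.3872 -0.3229  0.063 ]
ptr [ 0.4321 -0.3824  0.059 ]
ptr-mark 0.07436798050842217
```

```bash
python3 - <<'E'
import numpy as np
C=np.load("top.npz")
def ray(u,v,z):
    d=C["T"][:3,:3]@np.linalg.solve(C["K"],[u,v,1]);o=C["T"][:3,3];return (o+d*(z-o[2])/d[2]).round(3)
for p in [(225,80,.3),(320,108,.3),(240,145,.02),(289,165,.02)]:print(p,ray(*p))
E
python3 -m crank '[[0.33,-1,0,0,0,-0.0375],[0.33,-1,0,0,0,-0.0375],[0.33,-1,0,0,0,-0.0375],[0.33,-1,0,0,0,-0.0375],[0.33,-1,0,0,0,-0.0375],[0.33,-1,0,0,0,-0.0375],[0.33,-1,0,0,0,-0.0375],[0.33,-1,0,0,0,-0.0375],[0.33,-1,0,0,0,-0.0375],[0.33,-1,0,0,0,-0.0375],[0.33,-1,0,0,0,-0.0375],[0.33,-1,0,0,0,-0.0375],[0.33,-1,0,0,0,-0.0375],[0.33,-1,0,0,0,-0.0375],[0.33,-1,0,0,0,-0.0375],[0.33,-1,0,0,0,-0.0375],[0.33,-1,0,0,0,-0.0375],[0.33,-1,0,0,0,-0.0375],[0.33,-1,0,0,0,-0.0375],[0.33,-1,0,0,0,-0.0375]]'
```

```text
(225, 80, 0.3) [ 0.659 -0.357  0.3  ]
(320, 108, 0.3) [ 0.605 -0.512  0.3  ]
(240, 145, 0.02) [ 0.669 -0.358  0.02 ]
(289, 165, 0.02) [ 0.618 -0.471  0.02 ]
clock: 2.6
tcp_pos: [0.4151, 0.0719, 0.2311]
tcp_rot: [[-0.539, 0.842, -0.001], [0.842, 0.539, 0.0], [0.0, -0.0, -1.0]]
force: [0.2, 0.1, -0.0]
gripper_width: 0.0853
gripper_force: 0.0
```

```bash
python3 -m crank '[[0.28,-1,0,0,0,0],[0.28,-1,0,0,0,0],[0.28,-1,0,0,0,0],[0.28,-1,0,0,0,0],[0.28,-1,0,0,0,0],[0.28,-1,0,0,0,0],[0.28,-1,0,0,0,0],[0.28,-1,0,0,0,0],[0.28,-1,0,0,0,0],[0.28,-1,0,0,0,0],[0.28,-1,0,0,0,0],[0.28,-1,0,0,0,0],[0.28,-1,0,0,0,0],[0.28,-1,0,0,0,0],[0.28,-1,0,0,0,0],[0.28,-1,0,0,0,0],[0,0,0,0,0,0]]'
python3 - <<'E'
from plant import r, optics
import cv2, numpy as np
o=r.get_obs(); d=optics.capture("wrist"); cv2.imwrite("pics/w0.png",cv2.cvtColor(d["pixels"],cv2.COLOR_RGB2BGR))
K=d["camera_matrix"];T=np.eye(4);T[:3,:3]=o["tcp_rot"];T[:3,3]=o["tcp_pos"]
T=T@d["mount"]; np.savez("wrist0.npz",K=K,T=T);print(K,T,o["tcp_pos"])
import fit
fit.C["wrist"]=dict(K=K,T=T)
for k,p in fit.model(fit.a).items():print(k,fit.proj("wrist",fit.W(fit.a,p)).round(1))
E
```

```text
clock: 4.72
tcp_pos: [0.5274, -0.3295, 0.231]
tcp_rot: [[-0.538, 0.843, 0.001], [0.843, 0.538, -0.001], [-0.001, 0.0, -1.0]]
force: [-0.5, 0.4, 0.2]
gripper_width: 0.0855
gripper_force: 0.0
[[375.21781065   0.         277.05885639]
 [  0.         375.21781065 205.99587559]
 [  0.           0.           1.        ]] [[ 8.43096019e-01  5.18086105e-01  1.44138439e-01  4.92327565e-01]
 [ 5.37763039e-01 -8.12184487e-01 -2.26201840e-01 -2.73265321e-01]
 [-1.25026340e-04  2.68222196e-01 -9.63357067e-01  3.74340623e-01]
 [ 0.00000000e+00  0.00000000e+00  0.00000000e+00  1.00000000e+00]] [ 0.52744409 -0.32951753  0.23095658]
bl [239.2  55.2]
wn [314.8 180.2]
wf [312.  287.8]
ph [169.8 186.1]
gh [293.8 232.3]
tin [192.8 288.6]
mark [130.9  82.1]
ptr [148.6 174.2]
```

View pics/w0.png

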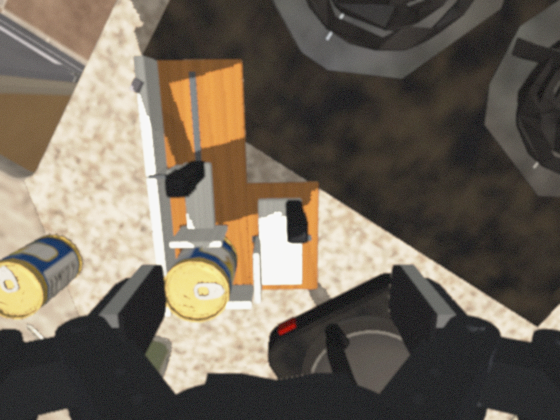

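Run:
```python
import cv2
a=cv2.imread("pics/w0.png")[45:330,120:335]; cv2.imwrite("pics/wc.png",cv2.resize(a,(452,600),interpolation=cv2.INTER_CUBIC))
a=cv2.resize(cv2.imread("pics/w0.png")[50:250,120:335],None,fx=3,fy=3,interpolation=cv2.INTER_CUBIC); cv2.imwrite("pics/wc.png",a)
```

```text
(no output)
```

View pics/wc.png

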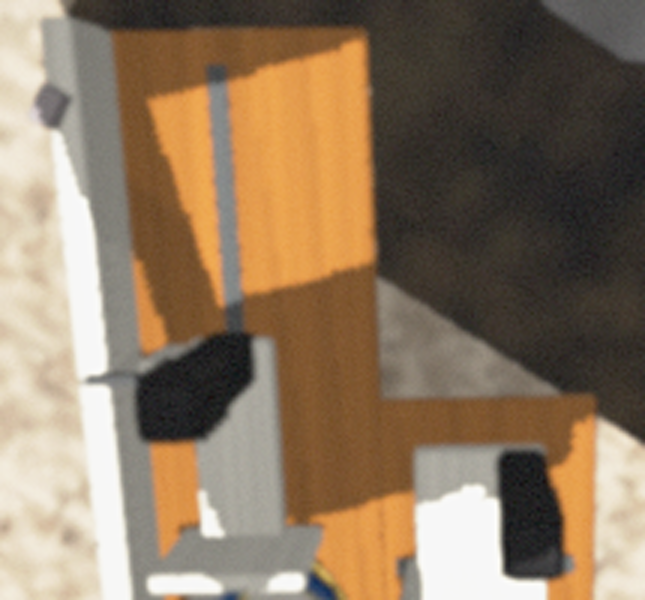

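```bash
python3 - <<'E'
import re
s=open("fit.py").read()
s=s.replace('("scene","top")}','("scene","top")}\nC["wrist"]=np.load("wrist0.npz")',1)
s=s.replace("def W(","Q=lambda u,v:('wrist',120+u/3,50+v/3)\nobs+=[('bl',*Q(368,27)),('wn',*Q(595,397)),('ph',*Q(170,406)),('gh',*Q(533,547)),('ptr',*Q(85,379)),('mark',*Q(52,104)),('tin','wrist',199,290)]\ndef W(",1)
open("fit.py","w").write(s)
E
python3 fit.py
```

```text
[ 0.4784 -0.3921 -0.9945 -0.0328  0.0909  0.0597  0.008  -0.1058 -0.0357
 -0.0338] yaw -56.98312284672671
bl scene [-0.96 -1.98]
wn scene [-1.35 -1.62]
ph scene [-1.04 -0.18]
gh scene [-1.98 -2.56]
tin scene [-1.71 -2.93]
mark scene [-1.37 -1.98]
ptr scene [ 0.83 -0.23]
bl top [-0.97 -0.77]
wn top [-0.64 -0.87]
wf top [-0.56 -2.18]
ph top [-0.28 -0.18]
gh top [ 0.51 -0.07]
tin top [-0.99 -1.29]
mark top [-1.02 -1.6 ]
ptr top [-0.27 -0.58]
bl wrist [-1.35 -1.57]
wn wrist [-0.77 -0.74]
ph wrist [-3.35  1.11]
gh wrist [-0.4   1.84]
ptr wrist [ 0.09 -1.58]
mark wrist [-2.33 -0.04]
tin wrist [-1.91 -0.01]
bl [ 0.4453 -0.2586  0.018 ]
wn [ 0.5655 -0.3152  0.018 ]
wf [ 0.6282 -0.4116  0.018 ]
ph [ 0.4605 -0.3646  0.106 ]
gh [ 0.5573 -0.3467  0.106 ]
tin [ 0.5176 -0.4378  0.09  ]
mark [ 0.3907 -0.3228  0.063 ]
ptr [ 0.4322 -0.383   0.059 ]
ptr-mark 0.07303622644379795
```

```bash
python3 -m crank '[[0.6,-0.35,0,0,0,0],[0.6,-0.35,0,0,0,0],[0,0,-0.9,0,0,0],[0,0,-0.9,0,0,0],[0,0,-0.9,0,0,0],[0,0,-0.9,0,0,0],[0,0,-0.9,0,0,0],[0,0,-0.9,0,0,0],[0,0,-0.9,0,0,0],[0,0,0,0,0,0]]'
python3 -m crank '[[0,0,0,0,0,0],[0,0,0,0,0,0],[0,0,0,0,0,0],[0,0,0,0,0,0],[0,0,0,0,0,0],[0,0,0,0,0,0],[0,0,0,0,0,0],[0,0,0,0,0,0]]' -1
```

```text
clock: 6.02
tcp_pos: [0.5556, -0.3424, 0.072]
tcp_rot: [[-0.54, 0.841, -0.004], [0.841, 0.54, 0.004], [0.006, -0.001, -1.0]]
force: [0.4, 0.4, -0.7]
gripper_width: 0.0853
gripper_force: 0.0
clock: 7.02
tcp_pos: [0.5572, -0.3451, 0.0746]
tcp_rot: [[-0.54, 0.842, 0.0], [0.842, 0.54, -0.001], [-0.001, -0.0, -1.0]]
force: [-0.8, 0.8, 4.8]
gripper_width: 0.0152
gripper_force: 58.8
```

```bash
python3 -m crank '[[-0.17,-0.11,0,0,0,0],[-0.17,-0.11,0,0,0,0],[-0.17,-0.11,0,0,0,0],[0,0,0,0,0,0],[0,0,0,0,0,0]]'; python3 -m crank '[[-0.1,-0.065,0,0,0,0],[-0.1,-0.065,0,0,0,0],[0,0,0,0,0,0],[0,0,0,0,0,0]]'
```

```text
clock: 7.65
tcp_pos: [0.5448, -0.3532, 0.0746]
tcp_rot: [[-0.54, 0.842, 0.001], [0.842, 0.54, -0.001], [-0.001, 0.0, -1.0]]
force: [-0.4, 1.3, 5.9]
gripper_width: 0.0154
gripper_force: 59.0
clock: 8.15
tcp_pos: [0.5402, -0.3563, 0.0746]
tcp_rot: [[-0.54, 0.842, 0.002], [0.842, 0.54, -0.001], [-0.001, 0.001, -1.0]]
force: [1.5, 1.4, 4.8]
gripper_width: 0.0152
gripper_force: 59.0
```

```bash
for i in 1; do :; done; python3 -m crank '[[-0.07,-0.045,0,0,0,0],[0,0,0,0,0,0],[0,0,0,0,0,0]]' | grep -E "pos|force:"; python3 -m crank '[[-0.05,-0.033,0,0,0,0],[0,0,0,0,0,0],[0,0,0,0,0,0]]'| grep -E "pos|force:"
```

```text
tcp_pos: [0.5387, -0.3573, 0.0746]
force: [0.3, 2.0, 5.9]
gripper_force: 59.0
tcp_pos: [0.5376, -0.3581, 0.0746]
force: [1.5, 2.2, 5.5]
gripper_force: 59.0
```

```bash
python3 -m crank '[[-0.034,-0.022,0,0,0,0],[0,0,0,0,0,0],[0,0,0,0,0,0]]'| grep -E "pos|force:"
```

```text
tcp_pos: [0.5368, -0.3586, 0.0746]
force: [2.6, 2.2, 5.0]
gripper_force: 59.0
```

```bash
python3 -m crank '[[-0.05,-0.033,0,0,0,0],[0,0,0,0,0,0],[0,0,0,0,0,0]]'| grep -E "pos|force:"; python3 -m crank '[[-0.034,-0.022,0,0,0,0],[0,0,0,0,0,0],[0,0,0,0,0,0]]'| grep -E "pos|force:"
```

```text
tcp_pos: [0.5357, -0.3593, 0.0746]
force: [1.9, 2.7, 4.9]
gripper_force: 59.0
tcp_pos: [0.5357, -0.3594, 0.0747]
force: [4.8, 3.7, 5.3]
gripper_force: 59.0
```

Run:
```python
from plant import r, optics
import cv2, numpy as np
d=optics.capture("top");a=cv2.cvtColor(d["pixels"],cv2.COLOR_RGB2BGR)[155:280,185:315]
d=optics.capture("scene");b=cv2.cvtColor(d["pixels"],cv2.COLOR_RGB2BGR)[180:330,180:330]
cv2.imwrite("pics/g1.png",np.hstack([cv2.resize(x,(400,400),interpolation=cv2.INTER_CUBIC) for x in(a,b)]))
```

```text
(no output)
```

View pics/g1.png

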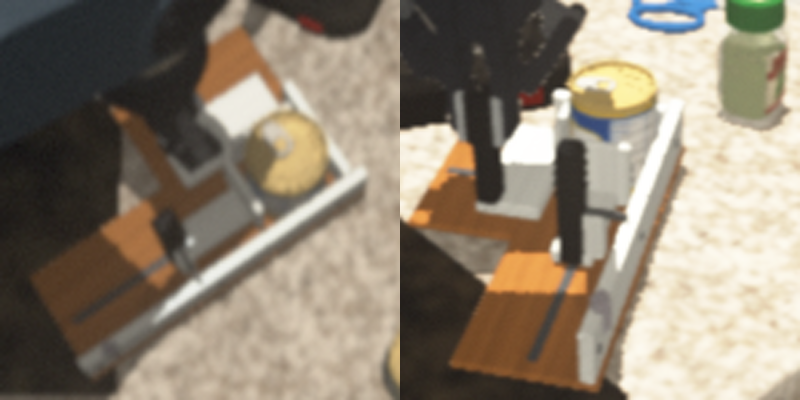

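The tin now sits against the fence between guide and fence (left half, tin at about (287,150)). The handle has stopped following the command, so this is contact. I'll build up the pressing force in small steps.

```bash
python3 -m crank '[[-0.05,-0.033,0,0,0,0],[0,0,0,0,0,0],[0,0,0,0,0,0]]'| grep -E "pos|force:"; python3 -m crank '[[-0.034,-0.022,0,0,0,0],[0,0,0,0,0,0],[0,0,0,0,0,0]]'| grep -E "pos|force:"
```

```text
tcp_pos: [0.5356, -0.3594, 0.0747]
force: [8.5, 6.6, 5.0]
gripper_force: 59.0
tcp_pos: [0.5356, -0.3594, 0.0747]
force: [10.8, 8.5, 4.0]
gripper_force: 59.0
```

```bash
python3 -m crank '[[-0.04,-0.026,0,0,0,0],[0,0,0,0,0,0],[0,0,0,0,0,0],[0,0,0,0,0,0]]'| grep -E "pos|force:"; python3 -m crank '[[0,0,0,0,0,0],[0,0,0,0,0,0],[0,0,0,0,0,0],[0,0,0,0,0,0]]' 0.2
```

```text
tcp_pos: [0.5356, -0.3594, 0.0747]
force: [12.7, 9.4, 3.0]
gripper_force: 59.1
clock: 11.88
tcp_pos: [0.5298, -0.3625, 0.0736]
tcp_rot: [[-0.539, 0.842, -0.0], [0.842, 0.539, 0.0], [0.0, -0.0, -1.0]]
force: [0.2, 0.3, -0.6]
gripper_width: 0.0516
gripper_force: 0.0
```

```bash
python3 -m crank '[[0,0,0.8,0,0,0],[0,0,0.8,0,0,0],[0,0,0.8,0,0,0],[0,0,0.8,0,0,0],[-0.277,-0.008,0,0,0,-0.199],[-0.277,-0.008,0,0,0,-0.199],[-0.277,-0.008,0,0,0,-0.199],[-0.277,-0.008,0,0,0,-0.199],[-0.277,-0.008,0,0,0,-0.199],[-0.277,-0.008,0,0,0,-0.199],[-0.277,-0.008,0,0,0,-0.199],[-0.277,-0.008,0,0,0,-0.199],[-0.277,-0.008,0,0,0,-0.199],[-0.277,-0.008,0,0,0,-0.199],[0,0,0,0,0,0],[0,0,0,0,0,0]]' 0.2
```

```text
clock: 13.88
tcp_pos: [0.4615, -0.3645, 0.1547]
tcp_rot: [[0.837, 0.548, 0.001], [0.548, -0.837, -0.001], [0.0, 0.002, -1.0]]
force: [-0.2, -0.1, 0.7]
gripper_width: 0.0509
gripper_force: 0.0
```

```bash
python3 -m crank '[[0,0,-0.65,0,0,0],[0,0,-0.65,0,0,0],[0,0,-0.65,0,0,0],[0,0,-0.65,0,0,0],[0,0,-0.65,0,0,0],[0,0,0,0,0,0],[0,0,0,0,0,0]]'
python3 -m crank '[[0,0,0,0,0,0],[0,0,0,0,0,0],[0,0,0,0,0,0],[0,0,0,0,0,0],[0,0,0,0,0,0],[0,0,0,0,0,0]]' -1
```

```text
clock: 14.75
tcp_pos: [0.4613, -0.3644, 0.0727]
tcp_rot: [[0.838, 0.546, 0.0], [0.546, -0.838, -0.0], [0.0, 0.0, -1.0]]
force: [1.7, 0.9, -0.1]
gripper_width: 0.0514
gripper_force: 0.0
clock: 15.5
tcp_pos: [0.4608, -0.3636, 0.0734]
tcp_rot: [[0.837, 0.547, -0.001], [0.547, -0.837, 0.001], [-0.0, -0.001, -1.0]]
force: [-1.9, 3.0, 4.5]
gripper_width: 0.0152
gripper_force: 59.2
```

```bash
python3 -m crank '[[-0.106,0.163,0,0,0,0],[-0.106,0.163,0,0,0,0],[-0.106,0.163,0,0,0,0],[-0.106,0.163,0,0,0,0],[-0.106,0.163,0,0,0,0],[-0.106,0.163,0,0,0,0],[-0.106,0.163,0,0,0,0],[-0.106,0.163,0,0,0,0],[-0.106,0.163,0,0,0,0],[-0.106,0.163,0,0,0,0],[-0.106,0.163,0,0,0,0],[-0.106,0.163,0,0,0,0],[-0.106,0.163,0,0,0,0],[-0.106,0.163,0,0,0,0],[0,0,0,0,0,0],[0,0,0,0,0,0]]'
python3 - <<'E'
from plant import r, optics
import cv2, numpy as np
for n,(v,u) in dict(top=(215,190),scene=(265,215)).items():
    p=cv2.cvtColor(optics.capture(n)["pixels"],cv2.COLOR_RGB2BGR);cv2.imwrite(f"pics/{n}_p.png",p)
o=r.get_obs(); d=optics.capture("wrist");w=cv2.cvtColor(d["pixels"],cv2.COLOR_RGB2BGR);cv2.imwrite("pics/w_p.png",w)
a=cv2.imread("pics/top_p.png")[155:280,185:315];b=cv2.imread("pics/scene_p.png")[180:330,180:330]
R=lambda x:cv2.resize(x,(400,300) if x is w else (400,300),interpolation=cv2.INTER_CUBIC)
b2=cv2.imread("pics/scene_p.png")[240:315,215:315]
a2=cv2.imread("pics/top_p.png")[200:275,190:290]
cv2.imwrite("pics/p1.png",np.vstack([np.hstack([R(a2),R(b2)]),np.hstack([R(w),R(b)])]))
E
```

```text
clock: 17.5
tcp_pos: [0.4253, -0.3097, 0.0734]
tcp_rot: [[0.837, 0.546, 0.003], [0.546, -0.837, -0.005], [-0.0, 0.006, -1.0]]
force: [2.1, -7.4, 3.9]
gripper_width: 0.0147
gripper_force: 59.1
```

View pics/p1.png

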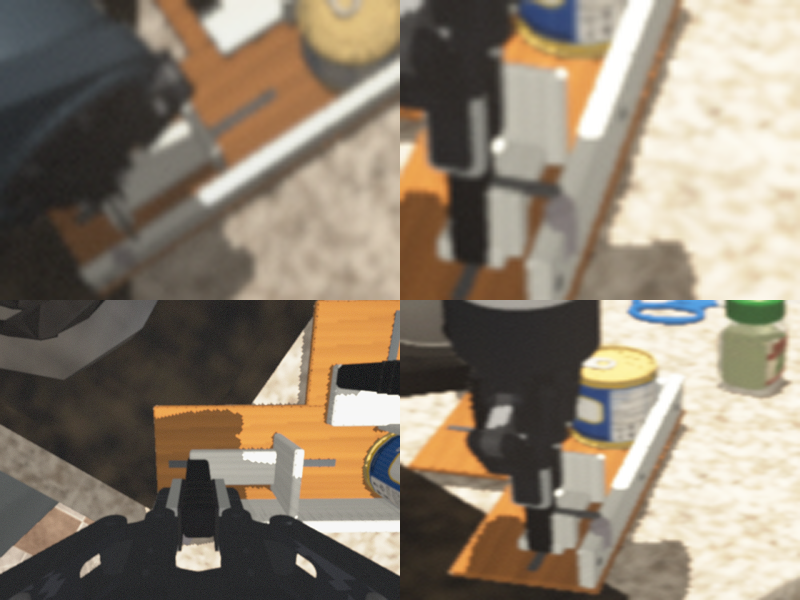

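```bash
python3 -m crank '[[-0.065,0.1,0,0,0,0],[-0.065,0.1,0,0,0,0],[0,0,0,0,0,0],[0,0,0,0,0,0]]'
python3 - <<'E'
from plant import r, optics
import cv2, numpy as np
import fit
p=cv2.cvtColor(optics.capture("scene")["pixels"],cv2.COLOR_RGB2BGR);cv2.imwrite("pics/scene_q.png",p)
q=cv2.imread("pics/scene0.png");t=cv2.cvtColor(optics.capture("top")["pixels"],cv2.COLOR_RGB2BGR);t0=cv2.imread("pics/top0.png")
cv2.imwrite("pics/top_q.png",t)
R=lambda x,u,v:cv2.resize(x[v:v+30,u:u+40],(400,300),interpolation=cv2.INTER_CUBIC)
t2=np.clip(t.astype(float)*1.6,0,255).astype(np.uint8)
cv2.imwrite("pics/q1.png",np.vstack([np.hstack([R(q,236,277),R(p,236,277)]),np.hstack([R(t0,205,245),R(t2,205,245)])]))
# pixel predictions for the clip corners & pointer vs rack x, scene & top
for n in("scene","top"):
  for x in(-.1008,-.1058,-.1108):
    print(n,x,[fit.proj(n,fit.W(fit.a,(x,y,z))).round(1) for y,z in((-.030,.063),(-.036,.063),(-.03,.054),(-.034,.059))])
o=r.get_obs();d=o["tcp_pos"]-[*fit.a[:2],0];c,s=np.cos(fit.a[2]),np.sin(fit.a[2]);print("grip rack xy",c*d[0]+s*d[1],-s*d[0]+c*d[1])
E
```

```text
clock: 18.15
tcp_pos: [0.4222, -0.3051, 0.0734]
tcp_rot: [[0.837, 0.546, 0.004], [0.546, -0.837, -0.006], [-0.0, 0.007, -1.0]]
force: [2.0, -9.6, 2.2]
gripper_width: 0.0152
gripper_force: 59.2
scene -0.1008 [array([251. , 286.7]), array([255. , 287.3]), array([251.1, 291.3]), array([253.7, 289.2])]
scene -0.1058 [array([250.1, 288.9]), array([254.1, 289.5]), array([250.2, 293.6]), array([252.8, 291.4])]
scene -0.1108 [array([249.1, 291.1]), array([253.1, 291.8]), array([249.3, 295.8]), array([251.9, 293.7])]
top -0.1008 [array([220.4, 258.1]), array([222. , 260.5]), array([221. , 258.7]), array([221.7, 260. ])]
top -0.1058 [array([218.4, 259.4]), array([219.9, 261.8]), array([218.9, 260.1]), array([219.6, 261.3])]
top -0.1108 [array([216.3, 260.8]), array([217.8, 263.2]), array([216.9, 261.4]), array([217.6, 262.7])]
grip rack xy -0.10362130144153668 0.0003001337786669375
```

View pics/q1.png

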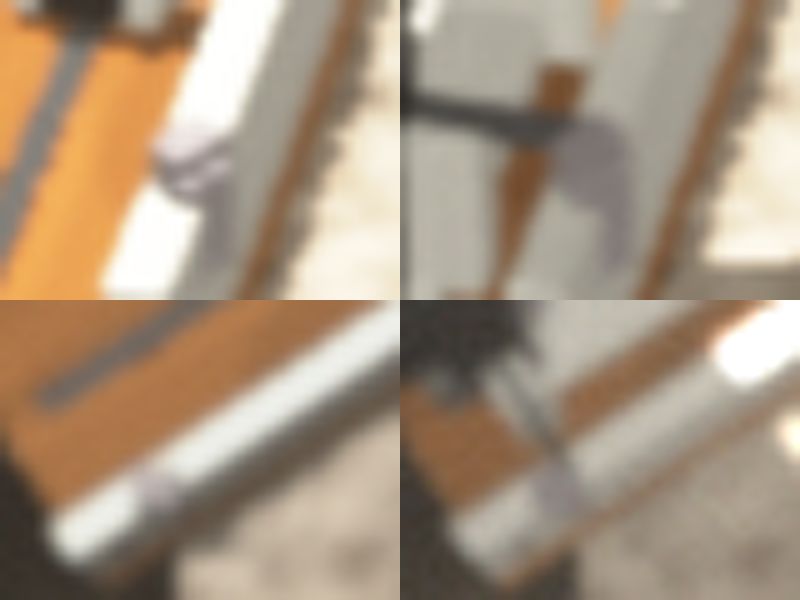

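Pointer and clip are now close together: in scene the tip is at about (252.5,289.5) and the clip at (255.5,291.5), so a few mm remain. I'll pull 3.5 mm more, then rectify both views into rack coordinates for a direct reading.

```bash
python3 -m crank '[[-0.076,0.117,0,0,0,0],[0,0,0,0,0,0],[0,0,0,0,0,0]]'
python3 - <<'E'
from plant import r, optics
import cv2, numpy as np
import fit
def rect(n,img,z):  # columns: rack x -130..-80 at 8px/mm ; rows: y -20..-45
    P=[(-.13,-.020),(-.08,-.020),(-.08,-.0385),(-.13,-.0385)]
    src=np.float32([fit.proj(n,fit.W(fit.a,(*p,z))) for p in P]);dst=np.float32([(0,0),(400,0),(400,148),(0,148)])
    return cv2.warpPerspective(img,cv2.getPerspectiveTransform(src,dst),(400,148),flags=cv2.INTER_CUBIC)
tiles=[]
for n in("scene","top"):
    q=cv2.imread(f"pics/{n}0.png");p=cv2.cvtColor(optics.capture(n)["pixels"],cv2.COLOR_RGB2BGR);cv2.imwrite(f"pics/{n}_r.png",p)
    p2=np.clip(p*1.4,0,255).astype(np.uint8)
    col=[rect(n,q,.063),rect(n,p2,.063),rect(n,p2,.059)]
    for c in col:
        for k in range(0,400,40):cv2.line(c,(k,0),(k,6 if k%80 else 14),(0,0,255),1)
    tiles.append(np.vstack(col))
cv2.imwrite("pics/r1.png",np.hstack(tiles))
E
```

```text
clock: 18.62
tcp_pos: [0.4203, -0.3022, 0.0733]
tcp_rot: [[0.837, 0.546, 0.004], [0.546, -0.837, -0.006], [-0.0, 0.007, -1.0]]
force: [1.4, -8.7, 3.5]
gripper_width: 0.0152
gripper_force: 59.2
```

View pics/r1.png

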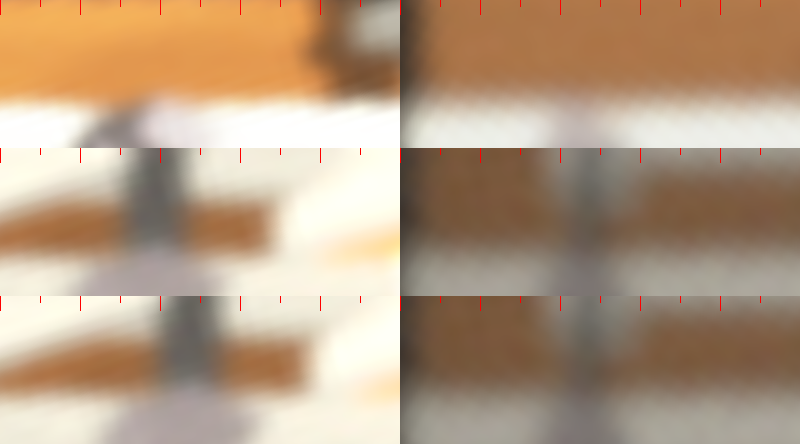

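```bash
python3 -m crank '[[-0.018,0.027,0,0,0,0],[0,0,0,0,0,0],[0,0,0,0,0,0],[0,0,0,0,0,0],[0,0,0,0,0,0]]'
python3 - <<'E'
from plant import r, optics
import cv2, numpy as np
# tin / spare / spice unchanged vs first pictures?
p=cv2.cvtColor(optics.capture("scene")["pixels"],cv2.COLOR_RGB2BGR);q=cv2.imread("pics/scene0.png")
for n,(u0,u1,v0,v1) in dict(spare=(335,375,220,275),spice=(297,330,170,228)).items():
    print(n,np.abs(p[v0:v1,u0:u1].astype(int)-q[v0:v1,u0:u1]).mean())
print(r.hand_in())
E
```

```text
clock: 19.35
tcp_pos: [0.42, -0.3018, 0.0733]
tcp_rot: [[0.838, 0.546, 0.004], [0.546, -0.837, -0.006], [-0.0, 0.008, -1.0]]
force: [2.1, -9.3, 2.4]
gripper_width: 0.0149
gripper_force: 59.1
spare 2.9315151515151516
spice 2.7206548241031
the job is handed in; nothing more can be done
None
```

I handed the job in at about 19 s. The guide was pressed on the tin with about 16 N at the handle and released, and the pusher is held back with its pointer within about 1 mm of the clip by my measurement. The spare tin and spice jar look unchanged in the camera; no verdict came back.

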